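Load a wood block in the crank press and wind it tight

TASK

Lay the dark wood block flat on the bed of the green crank press, lengthwise along the fixed jaw, between the jaw and the sprung pad. Then take the black grip of the crank and wind it clockwise, until the pad has pushed the block flush against the fixed jaw and you feel it go firm; stop there without forcing it, and let go. Leave the tape roll, the green-lidded jar and the tape measure where they stand.

Things in the scene. Friction and masses are not known exactly. Their poses are not given: they have to be found in the camera images.
- press: Green crank press fixed to the bench. Origin: on the bench under the middle of its gearbox; z up, -x its front, -y from gearbox to fixed jaw. Dark base plate 16 mm thick: x -55 to +87, y -268 to +52 mm; its top is the bed, centre line x = +16 mm. Gearbox: x -47 to +63, y -50 to +50, up to about 130 mm high, with the crank on its sloping front.
- fixed_jaw (a point): Middle of the clamping face of the green fixed jaw at the -y end of the bed: face 130 mm long, top 56 mm above the bench; this point is 34 mm above the bench, 18 mm above the bed. Axes as the press's: the face is square to y and looks to +y.
- clamp_pad: Steel pad 100 mm long, 34 mm high; origin: middle of its clamping face, 34 mm above the bench; axes as the press's. Advances along -y, 36 mm a crank turn; starts 88 to 112 mm from the fixed jaw. A 16 N/mm spring is behind it: once the block is pinched, 0.1 rad of crank adds about 9 N. Wind to 25 to 90 N, best about 55; more than 90 N bruises the block.
- crank_axis (a point): Point on the crank's axis level with the middle of the grip: centre of grip_center's circle. Its z is the crank's axis, out of the sloping face, up and to the front, 25 deg from vertical; y is the press's y (level), x points up-slope. Clockwise seen from the front (about -z) closes the press. Let go, the wound crank springs back 0.2 to 0.8 rad, till gear friction holds it with about 20 N on the block.
- grip_center (a point): Middle of the black crank grip: cylinder, 26 mm diameter, 52 mm long, parallel to the crank's axis, spinning freely on its pin so a hand holding it need not turn. Runs on a circle of 50 mm radius about crank_axis, starts anywhere on 2/3 of it; the crank arm begins 28 mm below this point. Turning takes about 2.5 to 4 N at the grip; each 10 N of clamping adds 1.15 N.
- block_center (a point): Centre of the dark wood block, a square bar 28 x 150 x 28 mm, 0.06 kg. Its own y axis runs along its length, x across it, z up as it lies (this point is 14 mm above what it lies on). It slides easily on the bed.
- wood_block: The same dark wood block; origin in the middle of its underside; its axes are 5 deg askew to its sides: take the direction from block_center.
- tape_roll: Yellow tape roll, 56 mm diameter, 22 mm high, lying on the bench; origin in the middle of its underside. To be left alone.
- spice_jar: Jar with a green lid, 46 mm diameter, 106 mm high; origin in the middle of its underside. To be left alone.
- tape_measure: Yellow tape measure, 62 x 75 x 73 mm; origin under it. To be left alone.
- guard_edge (a point): Middle of the yellow front edge of the clear guard over the crank. The guard is 130 mm wide (along y), parallel to the crank's axis, 112 mm up-slope of it and stands out 175 mm from the sloping face. A gripper pointing straight down strikes it when the grip is at the top of its circle; one pointing along the crank's axis is clear.

How it is judged:
By the outcome, as a careful person would: the job done as asked, in the order asked, and still so for the second after the job is handed in, with the robot touching nothing.
It also fails if it takes over 72 s, if anything falls off the work surface, if the arm or the gripper's body presses on something with over 40 N, if the wrist force passes 120 N, or if a joint passes its speed limit or range.

ROBOT

A 6-joint arm with a two-finger parallel gripper is mounted at the origin on a cart in front of the work surface, level with it; the furniture and walls round the work are solid. World frame = base frame: x ahead of the robot, y to its left, z up, the work surface at z = 0. Lengths are in m, angles in rad, forces in N, time in s.
With the tool pointing down it reaches from about 0.375 to 0.9 m from the base axis. Payload 3.1 kg.
Tool frame: the origin (TCP) lies on the centre line of the jaws, within the pads' length; the fingertips stand robot.nose_length ahead of it and the grasp point (between the pads) lies 6 mm ahead of it (robot.nose_length is the distance from the TCP to the fingertips, in m); z points along the fingers, y is the line along which they close (so a half turn about z gives the same grasp; the last joint's range is limited). The gripper opens to 87 mm and grips with 3 to 60 N. Pads are 19 mm wide; open, the fingers measure 117 mm over their backs; the gripper's body (75 mm by 190 mm) begins 51 mm behind the grasp point.
Start: joints at [-0.178, 0.527, 1.433, -0, 1.181, -0.178], TCP at [0.625, 0, 0.248] pointing down, gripper open.
Joint ranges: [-3.08, 3.08], [-0.75, 2.2], [0.22, 2.44], [-1.43, 4.57], [0, 2.65], [-2.85, 2.85]. Speed limits (rad/s): [2.79, 2.79, 3.14, 3.14, 3.14, 3.14].

INTERFACE

Orientations are given as a unit quaternion [x, y, z, w].
In Python, from rig import robot gives the robot as it stands.
- The arm moves only by the shell command python3 -m crank 'ROWS' [FORCE]. ROWS is JSON, one flat list of numbers, 7 for each row, row after row: the shift along the tool's x, y, z in mm, then the turn, a rotation vector about the tool's x, y, z in degrees, then the closure in counts, from 0 (fully open) to 255 (shut). In form: [x, y, z, ax, ay, az, fingers, x, y, z, ax, ay, az, fingers, ...]. A call has exactly 5 rows; each row is the pose to reach, as a shift and turn from the pose commanded when the call began, along the tool's axes at that moment; what a row does not reach only later rows make up. A row lasts 1/12 s, in which the tool goes at most 41.7 mm and 7.16 degrees, less where a joint would pass 70% of its speed; a pose out of reach is approached as far as the arm can. A call with a gripper value outside its range is refused whole. The fingers move at their own pace and stop on an object; FORCE is the grip in N (left out, the last holds). Time passes only in rows, so rows that repeat a pose let the fingers close, or fill a call up. It gives the time, the measured TCP pose, the force, the opening and the grip force at its end, in the units of the state.
- robot.get_obs(): the state, without advancing time (a new reading comes with each control period).
- robot.camera(name): name is "scene" or "side" or "wrist"; returns a dict with "pixels" (420x560x3 uint8, red, green, blue), "intrinsics" (3x3 intrinsics, pixels), "extrinsics" (4x4, takes a point from camera to world coordinates); the wrist camera has in their place "mount" (4x4, takes a point from camera to tool coordinates, whose origin is the TCP and whose axes are the flange's). Camera axes: x right, y down, z forward; pixel columns grow to the right and rows downward; lengths in m; the calibration is good to about 2 mm. The wrist camera is an equidistant fisheye: a pixel r from the principal point sees the ray r / f radians off the axis. A picture is of the moment at which its call begins: read the wrist's pose just before it. There is no depth.
- robot.hand_in(): hands the job in; it is judged then, once.
The state is a dict: "time": time; "q": joint angles; "joint_velocities": joint speeds; "joint_torque": joint torques, N m; "position": TCP position; "tool_rot": TCP orientation; "ft_force": force on the tool from outside, world axes, zero at the start; "moment": the same for the moment, N m; "grip_width": finger opening in m; "grip_force": force on a finger pad.
Only numpy, scipy, OpenCV 4.12 (cv2) and the standard library are available. Lean on these libraries where they do the work, as an engineer would, in place of code of your own. Each camera call takes 0.05 s, during which the arm holds its last target. There are 200 camera calls.

## Working session

There is one attempt and no reset: what is moved stays moved. The work goes in short steps, Python scripts to look and compute and a shell command to move; the robot and the scene stay as the last step left them, time stands still between calls to the robot, and variables do not carry over. Pictures are saved under pics/ and viewed, at most 10 in all, crops included, and the job is handed in when it is done.

```bash
ls; mkdir -p pics; python3 - <<'E'
from rig import robot
import cv2,numpy as np
o=robot.get_obs();print(o, robot.nose_length)
ims=[]
for n in("scene","side"):
    c=robot.camera(n);np.savez(f"{n}.npz",**{k:v for k,v in c.items()})
    cv2.imwrite(f"pics/{n}0.png",c["pixels"][:,:,::-1]);print(n,c["intrinsics"],c["extrinsics"])
c=robot.camera("wrist");np.savez("wrist.npz",**c);cv2.imwrite("pics/wrist0.png",c["pixels"][:,:,::-1]);print(c["intrinsics"],c["mount"])
E
```

```text
pics
{'time': 0.0, 'q': array([-1.78504860e-01,  5.28478190e-01,  1.43389135e+00, -9.84367209e-06,
        1.18140496e+00, -1.78521221e-01]), 'joint_velocities': array([ 1.42999805e-04, -1.38134268e-04,  1.30641262e-03,  6.12540307e-05,
        1.35403176e-03,  4.65719978e-04]), 'joint_torque': array([-5.45745443e-04, -4.40045428e+01, -1.76593530e+01,  6.32597599e-02,
        5.83207863e-02, -1.53719384e-04]), 'position': array([6.24322216e-01, 1.46120461e-04, 2.46567682e-01]), 'tool_rot': array([ 7.07099251e-01,  7.07113470e-01, -6.25902537e-04, -8.93516490e-04]), 'ft_force': array([ 1.02490875, -0.41424684,  0.34802601]), 'moment': array([0.00051631, 0.00444498, 0.02599877]), 'grip_force': 0.0, 'grip_width': 0.08701988131069818} 0.025
scene [[464.03201523   0.         270.17580008]
 [  0.         464.03201523 216.52720702]
 [  0.           0.           1.        ]] [[ 0.55230102 -0.3684241   0.747815   -0.2833757 ]
 [-0.83355831 -0.25697922  0.4890217  -0.54037568]
 [ 0.01200553 -0.89343459 -0.44903286  0.7364981 ]
 [ 0.          0.          0.          1.        ]]
side [[445.91493583   0.         279.47942791]
 [  0.         445.91493583 219.6369264 ]
 [  0.           0.           1.        ]] [[ 0.95248798 -0.16765668  0.25427915  0.22746454]
 [-0.30378081 -0.58323141  0.75336468 -1.07523516]
 [ 0.02199696 -0.79481593 -0.60645179  1.07434514]
 [ 0.          0.          0.          1.        ]]
[[325.1922621    0.         284.03271811]
 [  0.         325.1922621  212.62686832]
 [  0.           0.           1.        ]] [[-2.59939377e-04 -9.69191251e-01 -2.46309259e-01  6.77980313e-02]
 [ 9.99999016e-01  8.76532230e-05 -1.40023911e-03 -4.65213200e-04]
 [ 1.37868930e-03 -2.46309381e-01  9.69190274e-01 -1.37780548e-01]
 [ 0.00000000e+00  0.00000000e+00  0.00000000e+00  1.00000000e+00]]
```

View pics/scene0.png

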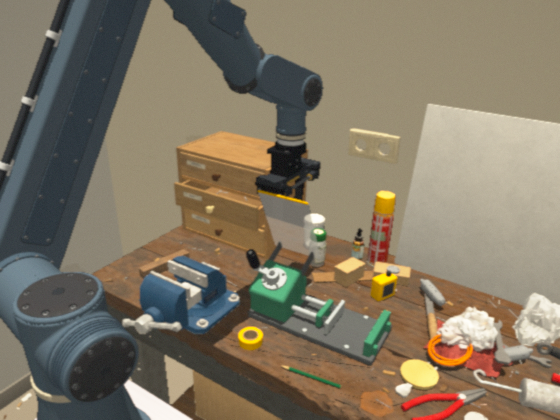

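View pics/side0.png

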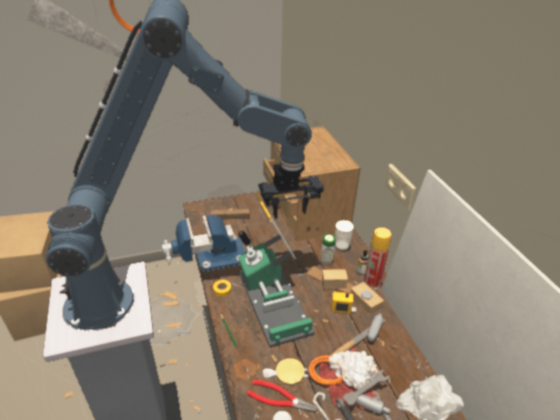

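View pics/wrist0.png

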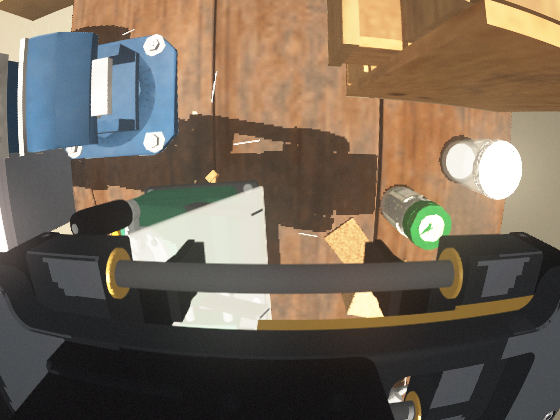

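Scene: gearbox about (275,290), bed to fixed jaw at (378,333), crank grip (253,258), guard edge (285,198). Side: jaw (290,330), pad (275,300). The dark block isn't obvious, so I'll enlarge the candidates at scene (157,267) and (320,277).

```bash
cat > h.py <<'E'
import numpy as np,cv2
from scipy.spatial.transform import Rotation as R
from rig import robot
def load(n):
    return dict(np.load(n+".npz"))
def ray(c,u,v,pose=None):
    K=c["intrinsics"]; x=(u-K[0,2])/K[0,0]; y=(v-K[1,2])/K[1,1]
    if "mount" in c:
        r=np.hypot(x,y); s=np.sin(r)/max(r,1e-9); d=np.array([x*s,y*s,np.cos(r)])
        T=np.eye(4); T[:3,:3]=R.from_quat(pose[1]).as_matrix(); T[:3,3]=pose[0]; E=T@c["mount"]
    else: d=np.array([x,y,1.]); E=c["extrinsics"]
    d=E[:3,:3]@d; return E[:3,3],d/np.linalg.norm(d)
def onz(c,u,v,z,pose=None):
    o,d=ray(c,u,v,pose); return o+d*(z-o[2])/d[2]
def cross(r1,r2):
    (a,d),(b,e)=r1,r2
    s=np.linalg.lstsq(np.c_[d,-e],b-a,rcond=None)[0]
    p,q=a+d*s[0],b+e*s[1]; return (p+q)/2,np.linalg.norm(p-q)
E
python3 - <<'E'
from h import *
s,d=load("scene"),load("side")
for n,c,u,v,z in[("bar1",s,157,267,.02),("bar1",d,232,213,.02),("bar2",s,320,277,.02),("bar2",d,315,272,.02),("tape",s,250,335,.02),("tape",d,222,287,.02),("meas",s,384,276,.07)]:
    print(n,onz(c,u,v,z).round(3))
print("grip",cross(ray(s,253,258),ray(d,244,238)))
A=cv2.resize(s["pixels"][185:365,130:430],(800,480),interpolation=cv2.INTER_CUBIC)
cv2.imwrite("pics/c1.png",A[:,:,::-1])
B=cv2.resize(d["pixels"][190:355,180:400],(800,600),interpolation=cv2.INTER_CUBIC)
cv2.imwrite("pics/c2.png",B[:,:,::-1])
E
```

```text
bar1 [0.464 0.326 0.02 ]
bar1 [0.502 0.328 0.02 ]
bar2 [ 0.681 -0.076  0.02 ]
bar2 [ 0.696 -0.077  0.02 ]
tape [ 0.382 -0.054  0.02 ]
tape [ 0.381 -0.057  0.02 ]
meas [ 0.711 -0.241  0.07 ]
grip (array([4.72357093e-01, 1.83884730e-04, 1.60112318e-01]), np.float64(0.0007790576380562066))
```

View pics/c1.png

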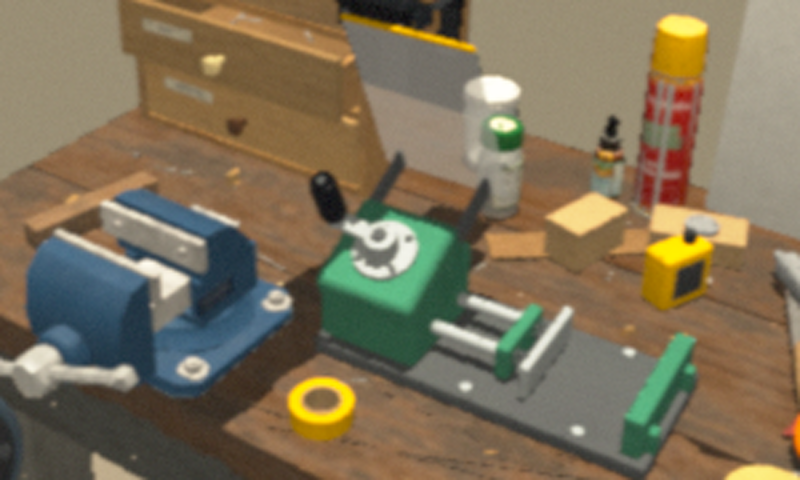

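View pics/c2.png

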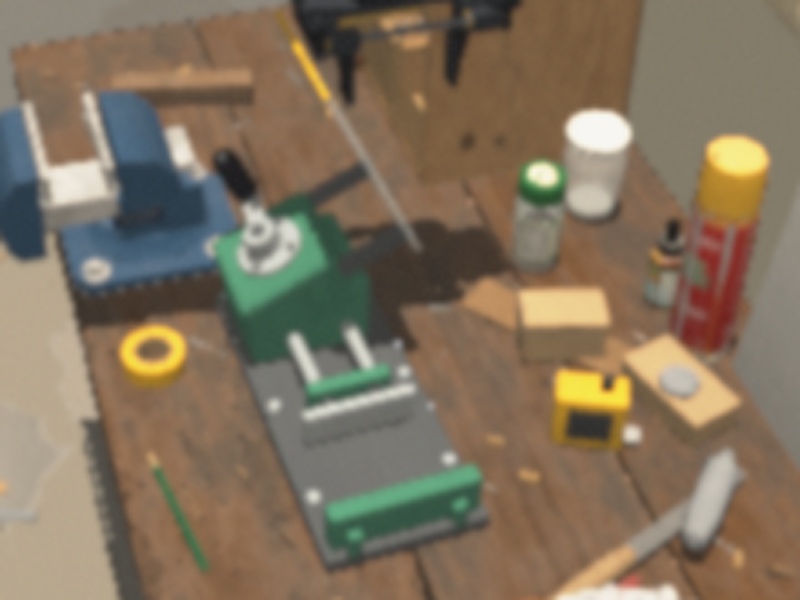

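Block: the brown bar behind the vise, side (211–249, ~213), scene (140–187, ~265). Crop views also show the grip at scene (253,259), guard edge, pad at mid-bed and fixed jaw. I'll get coarse poses from these.

```bash
python3 - <<'E'
from h import *
s,d=load("scene"),load("side")
S=lambda u,v:(130+u/2.667,185+v/2.667); D=lambda u,v:(180+u/3.636,190+v/3.636)
pr=lambda n,p:print(n,np.round(p,4))
a=onz(d,*D(330,557),.016);b=onz(d,*D(487,513),.016);pr("plate end side",[a,b]);print(np.linalg.norm(a-b))
a=onz(s,*S(645,462),.016);b=onz(s,*S(690,405),.016);pr("plate end scene",[a,b])
p0=onz(s,*S(318,340),.016);pr("plate front-left scene",p0)
for z in(.028,):
  a=onz(d,*D(112,88),z);b=onz(d,*D(252,88),z);pr("block front top edge side",[a,b]);print(np.linalg.norm(a-b))
  a=onz(d,*D(118,72),z);b=onz(d,*D(252,70),z);pr("rear top",[a,b])
  a=onz(s,*S(25,225),z);b=onz(s,*S(155,175),z);pr("block scene",[a,b])
g1=cross(ray(s,*S(340,18)),ray(d,*D(295,42)));g2=cross(ray(s,*S(475,47)),ray(d,*D(330,100)))
print(g1,g2)
print("grip",cross(ray(s,*S(320,182)),ray(d,*D(227,158))),"bottom",cross(ray(s,*S(333,212)),ray(d,*D(246,192))))
print("hub",cross(ray(s,*S(380,237)),ray(d,*D(260,228))))
print("jawtop",cross(ray(s,*S(627,405)),ray(d,*D(328,510))),cross(ray(s,*S(690,340)),ray(d,*D(478,470))))
print("padtop",cross(ray(s,*S(521,372)),ray(d,*D(304,415))),cross(ray(s,*S(573,312)),ray(d,*D(413,388))))
E
```

```text
plate end side [[ 0.4696 -0.3104  0.016 ]
 [ 0.6042 -0.3058  0.016 ]]
0.13471513421275408
plate end scene [[ 0.4743 -0.3121  0.016 ]
 [ 0.5602 -0.3177  0.016 ]]
plate front-left scene [ 0.4512 -0.0026  0.016 ]
block front top edge side [[0.4186 0.3322 0.028 ]
 [0.5631 0.2908 0.028 ]]
0.15027205428424611
rear top [[0.4303 0.3592 0.028 ]
 [0.5714 0.3227 0.028 ]]
block scene [[0.42   0.3479 0.028 ]
 [0.5708 0.3063 0.028 ]]
(array([0.53459082, 0.02381337, 0.28939623]), np.float64(0.025302343813094978)) (array([ 0.52721948, -0.10882737,  0.31089098]), np.float64(0.0020542779307258533))
grip (array([0.4693026 , 0.00700233, 0.17315988]), np.float64(0.0008627803037027882)) bottom (array([0.48473958, 0.00364427, 0.1342986 ]), np.float64(0.0009102989092303932))
hub (array([ 0.48455275, -0.04553791,  0.12945043]), np.float64(0.004964950877844125))
jawtop (array([ 0.47276608, -0.29462992,  0.06168808]), np.float64(0.010249470455013282)) (array([ 0.596586  , -0.29699404,  0.05651158]), np.float64(0.006552389571197295))
padtop (array([ 0.4820927 , -0.19231181,  0.04847904]), np.float64(0.003010081103210976)) (array([ 0.57720393, -0.19491565,  0.05376131]), np.float64(0.0042052219284992335))
```

```bash
python3 -m crank '[40,0,-20,0,0,0,0, 80,0,-20,0,0,0,0, 120,-10,-20,0,0,-7,0, 160,-30,-20,0,0,-14,0, 200,-50,-20,0,0,-21,0]' && python3 -m crank '[27,-10,0,0,0,-7,0, 54,-20,0,0,0,-14,0, 81,-30,0,0,0,-21,0, 108,-40,0,0,0,-28,0, 137,-49,0,0,0,-35,0]' && python3 -m crank '[0,0,10,0,0,-6,0, 0,0,15,0,0,-12,0, 0,0,20,0,0,-18,0, 0,0,20,0,0,-18,0, 0,0,20,0,0,-18,0]'
cat >> h.py <<'E'
def pose():
    o=robot.get_obs(); return o["position"],o["tool_rot"]
def snap(name,f):
    p=pose(); c=robot.camera(name); c=dict(c); cv2.imwrite(f"pics/{f}.png",c["pixels"][:,:,::-1]); return c,p
def go(pos,y,tilt=0):
    """shift (mm) and rotvec (deg) to TCP pos, tool y along yaw y (deg), tool z tilted toward -tool x by tilt"""
    p,q=pose(); Rc=R.from_quat(q)
    yy=np.array([np.cos(np.radians(y)),np.sin(np.radians(y)),0]); z=np.array([0,0,-1.]); x=np.cross(yy,z)
    Rt=R.from_matrix(np.c_[x,yy,z])*R.from_euler("y",-tilt,degrees=True)
    print("shift",(Rc.inv().apply(np.array(pos)-p)*1e3).round(1),"turn",np.degrees((Rc.inv()*Rt).as_rotvec()).round(1))
E
python3 - <<'E'
from h import *
c,p=snap("wrist","w1");np.savez("w1.npz",p0=p[0],p1=p[1],**c);print(p)
E
```

```text
time: 0.57
position: [0.5774, 0.1956, 0.2672]
tool_rot: [0.564, 0.826, -0.0, -0.0]
ft_force: [0.0, 0.9, 0.4]
grip_width: 0.0871
grip_force: 0.0
time: 0.98
position: [0.4818, 0.305, 0.2672]
tool_rot: [0.29, 0.957, -0.0, -0.0]
ft_force: [-0.9, 0.3, -0.7]
grip_width: 0.0869
grip_force: 0.0
time: 1.4
position: [0.4828, 0.3043, 0.2472]
tool_rot: [0.14, 0.99, -0.0, -0.001]
ft_force: [-0.1, -0.1, -0.4]
grip_width: 0.0867
grip_force: 0.0
(array([0.48281324, 0.3043188 , 0.24715969]), array([ 1.40460038e-01,  9.90086178e-01, -2.63701849e-04, -5.17933499e-04]))
```

View pics/w1.png

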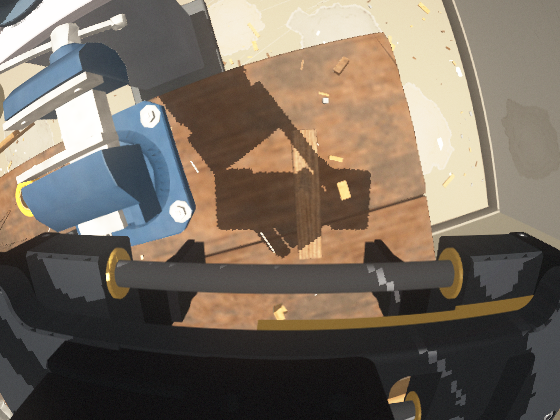

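Wrist view: block is the vertical bar, top-end corners ≈(293,130) and (317,130), running down to rows ~260 at columns 298–321; vise sits well to the left.

```bash
python3 - <<'E'
from h import *
c=load("w1");p=(c["p0"],c["p1"])
P=[onz(c,u,v,.028,p) for u,v in((293,131),(317,130),(298,255),(322,255))]
P=np.array(P);print(P.round(4))
e=(P[0]+P[1])/2;m=(P[2]+P[3])/2;d=(m-e)/np.linalg.norm(m-e);print(d.round(3),np.degrees(np.arctan2(d[1],d[0])),"vis",np.linalg.norm(m-e),"w",np.linalg.norm(P[0]-P[1]))
C=e+d*.075;print("centre",C)
print("vise",onz(c,155,215,.1,p),onz(c,180,210,.02,p))
a=np.degrees(np.arctan2(d[1],d[0]))
go([C[0],C[1],.10],a+90);go([C[0],C[1],.027],a+90)
E
```

```text
[[0.4193 0.3333 0.028 ]
 [0.4253 0.3588 0.028 ]
 [0.5585 0.3    0.028 ]
 [0.5666 0.3272 0.028 ]]
[ 0.974 -0.226  0.   ] -13.036001240111563 vis 0.14397581330653947 w 0.026215492744746893
centre [0.49535428 0.32916263 0.028     ]
vise [0.45491983 0.18437381 0.1       ] [0.46863993 0.17927778 0.02      ]
shift [ -4.8  27.3 147.5] turn [-0.  -0.  -3.1]
shift [ -4.8  27.3 220.5] turn [-0.  -0.  -3.1]
```

```bash
python3 -m crank '[-2,10,36,0,0,-1,0, -5,20,72,0,0,-2,0, -5,27,108,0,0,-3,0, -5,27,147,0,0,-3,0, -5,27,170,0,0,-3,0]' && python3 -m crank '[0,0,20,0,0,0,0, 0,0,40,0,0,0,0, 0,0,50,0,0,0,0, 0,0,50,0,0,0,255, 0,0,50,0,0,0,255]' 20 && python3 -m crank '[0,0,0,0,0,0,255, 0,0,0,0,0,0,255, 0,0,0,0,0,0,255, 0,0,0,0,0,0,255, 0,0,0,0,0,0,255]' 20
```

```text
time: 1.87
position: [0.4944, 0.3285, 0.0743]
tool_rot: [0.114, 0.993, -0.001, -0.002]
ft_force: [0.1, -0.4, -0.4]
grip_width: 0.0868
grip_force: 0.0
time: 2.28
position: [0.496, 0.329, 0.0277]
tool_rot: [0.114, 0.993, 0.0, 0.0]
ft_force: [0.0, 0.6, 0.1]
grip_width: 0.0801
grip_force: 0.0
time: 2.7
position: [0.4955, 0.329, 0.0279]
tool_rot: [0.113, 0.994, 0.0, 0.0]
ft_force: [0.3, -0.7, -0.3]
grip_width: 0.0484
grip_force: 0.0
```

```bash
python3 -m crank '[0,0,0,0,0,0,255, 0,0,0,0,0,0,255, 0,0,0,0,0,0,255, 0,0,0,0,0,0,255, 0,0,0,0,0,0,255]' 25 && python3 -m crank '[0,0,-20,0,0,0,255, 0,0,-50,0,0,0,255, 0,0,-90,0,0,0,255, 0,0,-130,0,0,0,255, 0,0,-170,0,0,0,255]' && python3 -m crank '[0,0,-40,0,0,0,255, 0,0,-80,0,0,0,255, 0,0,-120,0,0,0,255, 0,0,-160,0,0,0,255, 0,0,-200,0,0,0,255]' && python3 - <<'E'
from h import *
go([.53,-.20,.40],90)
E
```

```text
time: 3.12
position: [0.4953, 0.3289, 0.0276]
tool_rot: [0.113, 0.994, -0.0, -0.0]
ft_force: [0.1, 0.2, 1.6]
grip_width: 0.0278
grip_force: 25.0
time: 3.53
position: [0.4947, 0.3287, 0.1987]
tool_rot: [0.113, 0.994, -0.0, -0.001]
ft_force: [0.4, 0.6, -1.3]
grip_width: 0.0278
grip_force: 25.0
time: 3.95
position: [0.4946, 0.3287, 0.3994]
tool_rot: [0.113, 0.994, -0.0, -0.0]
ft_force: [0.3, -0.4, -0.6]
grip_width: 0.0277
grip_force: 25.0
shift [-153.4 -507.2   -0.6] turn [ -0.  -0. -13.]
```

```bash
python3 -m crank '[-12,-38,0,0,0,0,255, -23,-76,0,0,0,0,255, -35,-114,0,0,0,0,255, -46,-152,0,0,0,0,255, -58,-190,0,0,0,0,255]' && python3 -m crank '[-12,-38,0,0,0,0,255, -23,-76,0,0,0,0,255, -35,-114,0,0,0,0,255, -46,-152,0,0,0,0,255, -58,-190,0,0,0,0,255]' && python3 -m crank '[-12,-38,0,0,0,-3,255, -23,-76,0,0,0,-6,255, -35,-120,20,0,0,-10,255, -37,-127,60,0,0,-13,255, -37,-127,100,0,0,-13,255]' && python3 -m crank '[0,0,0,0,0,0,255, 0,0,0,0,0,0,255, 0,0,0,0,0,0,255, 0,0,0,0,0,0,255, 0,0,0,0,0,0,255]' && python3 - <<'E'
from h import *
for n in("wrist","side","scene"):
    c,p=snap(n,n+"2");np.savez(n+"2.npz",p0=p[0],p1=p[1],**c)
print(p)
E
```

```text
time: 4.37
position: [0.5083, 0.1293, 0.3974]
tool_rot: [0.113, 0.994, 0.0, -0.0]
ft_force: [0.7, 0.1, -1.0]
grip_width: 0.0276
grip_force: 25.0
time: 4.78
position: [0.5222, -0.0691, 0.3973]
tool_rot: [0.113, 0.994, 0.0, -0.0]
ft_force: [1.1, 1.0, -1.0]
grip_width: 0.0279
grip_force: 25.0
time: 5.2
position: [0.5317, -0.2044, 0.3003]
tool_rot: [0.001, 1.0, -0.003, 0.003]
ft_force: [0.7, 0.3, -1.1]
grip_width: 0.0275
grip_force: 25.0
time: 5.62
position: [0.5319, -0.1994, 0.3026]
tool_rot: [-0.001, 1.0, -0.001, 0.002]
ft_force: [-0.3, -0.4, -0.8]
grip_width: 0.0276
grip_force: 25.0
(array([ 0.5313602 , -0.19925841,  0.30189437]), array([-5.50245514e-04,  9.99997693e-01, -1.10011808e-03,  1.76078189e-03]))
```

View pics/wrist2.png

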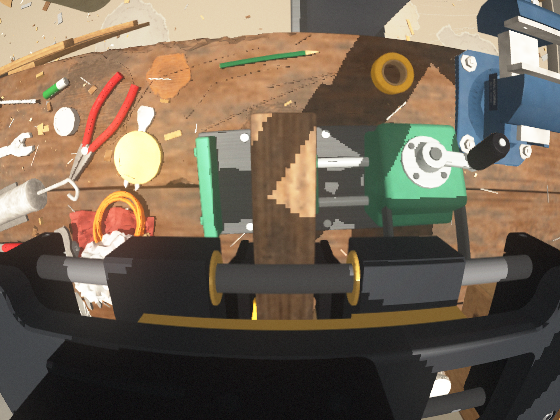

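Wrist view: fixed jaw is the green strip at columns 197–219, rows 137–235; hub at (432,157); grip end about (500,143), body to (480,155); the held block (252–317) hides the pad. Measuring jaw corners with a green mask.

```bash
python3 - <<'E'
from h import *
c=load("wrist2");p=(c["p0"],c["p1"])
hsv=cv2.cvtColor(c["pixels"],cv2.COLOR_RGB2HSV)
m=cv2.inRange(hsv,(65,90,40),(90,255,255))
n,l,st,ce=cv2.connectedComponentsWithStats(m)
for i in range(1,n):
    if st[i,4]>150: print(i,st[i],ce[i].round(1))
i=[i for i in range(1,n) if st[i,4]>300 and ce[i][0]<240][0]
pts=[]
for v in range(140,234,6):
    u=np.where(l[v]==i)[0]; print(v,u.min(),u.max(),onz(c,u.max()+.5,v,.056,p)[:2].round(4),onz(c,u.min()-.5,v,.056,p)[:2].round(4))
for n_ in("scene2","side2"):
    k=load(n_);h=cv2.cvtColor(k["pixels"],cv2.COLOR_RGB2HSV);g=cv2.inRange(h,(65,90,40),(90,255,255))
    n,l,st,ce=cv2.connectedComponentsWithStats(g);print(n_,[(st[i].tolist()) for i in range(1,n) if st[i,4]>100])
S,D=load("scene2")["pixels"],load("side2")["pixels"]
A=cv2.resize(S[190:370,225:405],(400,400),interpolation=2);B=cv2.resize(D[200:350,200:350],(400,400),interpolation=2)
W=cv2.resize(c["pixels"][100:260,180:520],(800,376),interpolation=2)
cv2.imwrite("pics/j.png",np.hstack([A,B])[:,:,::-1]);cv2.imwrite("pics/w2c.png",W[:,:,::-1])
E
```

```text
1 [221  51  84  16 290] [263.6  58.1]
2 [ 365  123  101  103 4638] [413.8 179.1]
6 [ 194  137   24  101 1083] [205.9 192.2]
140 196 208 [ 0.4736 -0.2894] [ 0.473  -0.3056]
146 198 209 [ 0.4808 -0.2883] [ 0.4803 -0.3033]
152 195 209 [ 0.4881 -0.2885] [ 0.4875 -0.3073]
158 198 210 [ 0.4953 -0.2875] [ 0.4949 -0.3038]
164 198 210 [ 0.5026 -0.2877] [ 0.5022 -0.3041]
170 198 211 [ 0.5099 -0.2867] [ 0.5096 -0.3044]
176 199 211 [ 0.5173 -0.287 ] [ 0.517  -0.3034]
182 199 211 [ 0.5246 -0.2873] [ 0.5244 -0.3038]
188 200 212 [ 0.5321 -0.2864] [ 0.5319 -0.3029]
194 201 212 [ 0.5395 -0.2867] [ 0.5394 -0.302 ]
200 201 212 [ 0.547  -0.2871] [ 0.547  -0.3024]
206 202 212 [ 0.5546 -0.2875] [ 0.5546 -0.3016]
212 202 213 [ 0.5623 -0.2866] [ 0.5623 -0.3021]
218 201 214 [ 0.57   -0.2857] [ 0.5701 -0.3039]
224 202 215 [ 0.5778 -0.2849] [ 0.5779 -0.3031]
230 205 217 [ 0.5856 -0.2827] [ 0.5858 -0.2997]
scene2 [[250, 260, 55, 62, 1834], [316, 301, 16, 26, 185], [364, 310, 26, 46, 566], [290, 368, 49, 19, 112]]
side2 [[240, 254, 40, 34, 709], [270, 319, 41, 21, 443]]
```

View pics/j.png

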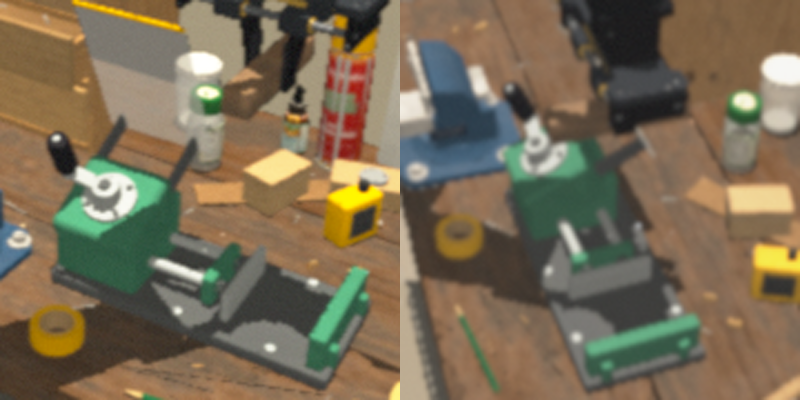

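View pics/w2c.png

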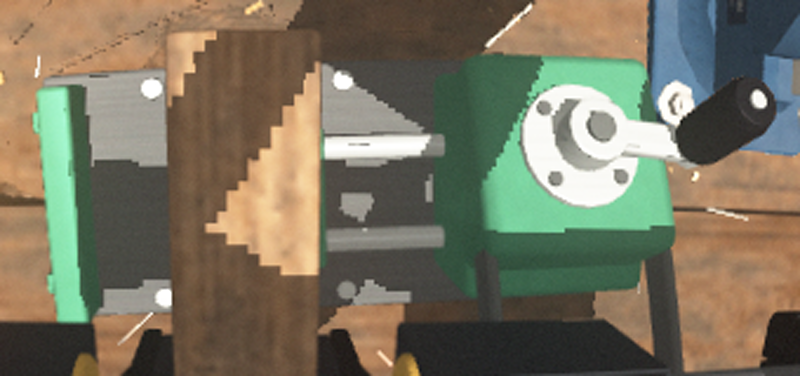

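The crops show: screws at w2c (152,88), (343,80), (165,298), (347,290); jaw top between columns ~197 and 209 with its face beyond; hub top (601,126); grip from (700,135) to (762,97). Now the press frame, crank axis and grip.

```bash
python3 - <<'E'
from h import *
c=load("wrist2");p=(c["p0"],c["p1"]);s=load("scene2");d=load("side2")
W=lambda u,v:ray(c,180+u/2.353,100+v/2.353,p); S=lambda u,v:ray(s,225+u/2.222,190+v/2.222); D=lambda u,v:ray(d,200+(u-400)/2.667,200+v/2.667)
pl=lambda r,z:r[0]+r[1]*(z-r[0][2])/r[1][2]
q=[pl(W(*x),.018) for x in((152,88),(343,80),(165,298),(347,290))]
print("screws",np.round(q,4))
for a,b in((0,1),(2,3)): e=q[b]-q[a];print("yaw",np.degrees(np.arctan2(-e[0],e[1])))
for a,b in((0,2),(1,3)): e=q[b]-q[a];print("yaw",np.degrees(np.arctan2(e[1],e[0])))
def tri(*rs):
    A=sum(np.eye(3)-np.outer(r[1],r[1]) for r in rs);b=sum((np.eye(3)-np.outer(r[1],r[1]))@r[0] for r in rs)
    x=np.linalg.solve(A,b);return x.round(4),[round(float(np.linalg.norm(np.cross(x-r[0],r[1])))*1e3,1) for r in rs]
print("hub",tri(W(601,126),S(110,188),D(540,145)))
print("griptop",tri(W(760,98),S(54,137),D(511,88)))
print("gripmid",tri(W(725,120),S(62,154),D(519,102)))
print("platecorner front", pl(W(45,80),.016), pl(S(52,270),.016),pl(S(325,380),.016),pl(D(590,383),.016),pl(D(703,350),.016))
print("guard scene",tri(S(75,2)),S(185,30))
print("jaw in scene: top inner edge",pl(S(312,325),.056),pl(S(360,270),.056),"side",pl(D(587,347),.056),pl(D(697,318),.056))
print("pad top scene",pl(S(223,290),.051),pl(S(267,247),.051),"side",pl(D(570,272),.051),pl(D(650,255),.051))
E
```

```text
screws [[ 0.4723 -0.2503  0.018 ]
 [ 0.4677 -0.1454  0.018 ]
 [ 0.5925 -0.2454  0.018 ]
 [ 0.5876 -0.1401  0.018 ]]
yaw 2.518079814463182
yaw 2.7076453782284085
yaw 2.3562291302949254
yaw 2.531030083316524
hub (array([ 0.4843, -0.0487,  0.1286]), [5.6, 3.9, 2.5])
griptop (array([0.4639, 0.0042, 0.1802]), [2.0, 0.6, 2.4])
gripmid (array([0.4741, 0.003 , 0.1561]), [1.8, 1.2, 0.9])
platecorner front [ 0.46612771 -0.31156388  0.016     ] [0.45307946 0.0013349  0.016     ] [ 0.46575797 -0.3142535   0.016     ] [ 0.47046307 -0.31220959  0.016     ] [ 0.60307051 -0.30598487  0.016     ]
guard scene (array([-7.8241, -5.7743,  4.7337]), [0.0]) (array([-0.2833757 , -0.54037568,  0.7364981 ]), array([ 0.80047823,  0.42622599, -0.42138582]))
jaw in scene: top inner edge [ 0.48656256 -0.28748434  0.056     ] [ 0.59467962 -0.29525175  0.056     ] side [ 0.47164695 -0.29578555  0.056     ] [ 0.59831923 -0.29251074  0.056     ]
pad top scene [ 0.49007614 -0.18874134  0.051     ] [ 0.58171476 -0.19489736  0.051     ] side [ 0.48492688 -0.18440181  0.051     ] [ 0.58116296 -0.18567125  0.051     ]
```

```bash
python3 - <<'E'
from h import *
c=load("wrist2");p=(c["p0"],c["p1"])
print("block end rel TCP",onz(c,284,113,p[0][2],p)-p[0])
go([.5345,-.240,.12],92.5);go([.5345,-.240,.0445],92.5)
E
```

```text
block end rel TCP [-0.07561309  0.00063056  0.        ]
shift [ -2.8 -40.5 181.5] turn [-0.1  0.2 -2.4]
shift [ -2.6 -40.4 257. ] turn [-0.1  0.2 -2.4]
```

```bash
python3 -m crank '[0,-10,36,0,0,0,255, -1,-20,72,0,0,-1,255, -2,-30,108,0,0,-2,255, -3,-40,144,0,0,-2.4,255, -3,-40,180,0,0,-2.4,255]' && python3 -m crank '[0,0,20,0,0,0,255, 0,0,40,0,0,0,255, 0,0,55,0,0,0,255, 0,0,65,0,0,0,255, 0,0,70,0,0,0,255]' && python3 -m crank '[0,0,4,0,0,0,255, 0,0,6,0,0,0,255, 0,0,6,0,0,0,255, 0,0,6,0,0,0,255, 0,0,6,0,0,0,255]'; python3 - <<'E'
from h import *
print(robot.get_obs()["ft_force"]);go([.5345,-.240,.0445],92.5)
E
```

```text
time: 6.18
position: [0.5348, -0.2417, 0.1194]
tool_rot: [-0.021, 1.0, -0.002, 0.002]
ft_force: [0.7, -0.9, 0.5]
grip_width: 0.0279
grip_force: 25.0
time: 6.6
position: [0.5334, -0.2392, 0.0488]
tool_rot: [-0.021, 1.0, 0.0, -0.0]
ft_force: [0.3, -0.8, -1.3]
grip_width: 0.0276
grip_force: 25.0
time: 7.02
position: [0.5339, -0.2397, 0.0446]
tool_rot: [-0.021, 1.0, -0.0, 0.001]
ft_force: [0.5, 0.2, -0.9]
grip_width: 0.0278
grip_force: 25.0
[ 0.49160424  0.16934868 -0.88832684]
shift [-0.6 -0.3  0.1] turn [-0.1  0.1 -0.1]
```

```bash
python3 -m crank '[0,0,1,0,0,0,130, 0,0,1,0,0,0,130, 0,0,1,0,0,0,130, 0,0,1,0,0,0,130, 0,0,1,0,0,0,130]' && python3 -m crank '[0,0,-10,0,0,0,130, 0,0,-30,0,0,0,130, 0,0,-60,0,0,0,130, 0,0,-95,0,0,0,130, 0,0,-130,0,0,0,130]' && python3 -m crank '[0,0,-40,0,0,0,0, 0,0,-80,0,0,0,0, 0,0,-120,0,0,0,0, 0,0,-160,0,0,0,0, 0,0,-200,0,0,0,0]' && python3 - <<'E'
from h import *
for n in("wrist","side","scene"):
    c,p=snap(n,n+"3");np.savez(n+"3.npz",p0=p[0],p1=p[1],**c)
S,D,c=load("scene3")["pixels"],load("side3")["pixels"],load("wrist3")
r=cv2.resize
A=r(S[190:370,225:405],(300,300),interpolation=2);B=r(D[200:350,200:350],(300,300),interpolation=2)
W=r(c["pixels"][100:290,160:560],(600,285),interpolation=2)
cv2.imwrite("pics/k.png",np.vstack([np.hstack([A,B]),W])[:,:,::-1])
E
```

```text
time: 7.43
position: [0.5335, -0.2395, 0.0428]
tool_rot: [-0.021, 1.0, -0.0, 0.0]
ft_force: [1.0, -0.3, -0.3]
grip_width: 0.042
grip_force: 0.0
time: 7.85
position: [0.5329, -0.2391, 0.1743]
tool_rot: [-0.021, 1.0, 0.0, -0.001]
ft_force: [0.4, 0.1, -0.2]
grip_width: 0.0425
grip_force: 0.0
time: 8.27
position: [0.5327, -0.2388, 0.3757]
tool_rot: [-0.021, 1.0, -0.0, 0.0]
ft_force: [0.8, 0.6, -0.1]
grip_width: 0.0682
grip_force: 0.0
```

View pics/k.png

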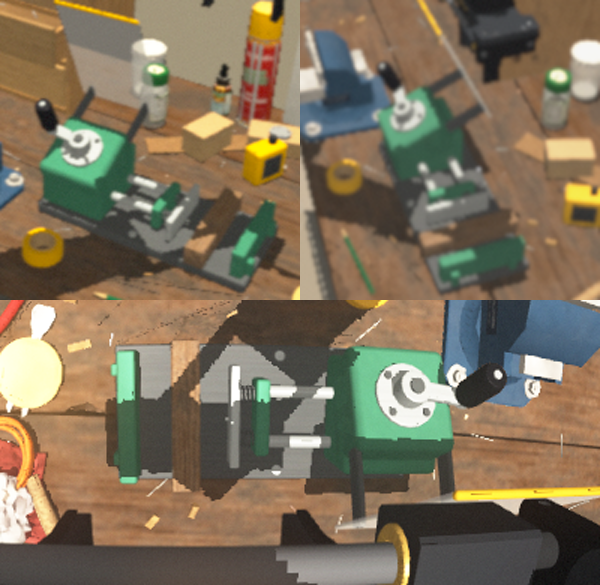

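Final picture: block lies flat across the bed between jaw (cols 115–140) and pad (~235), parallel to the jaw; grip top at (494,374), bottom (463,395), hub (411,389). Now refine the grip pose numerically.

```bash
cat >> h.py <<'E'
a=R.from_euler("z",2.5,degrees=True).apply([-np.sin(np.radians(25)),0,np.cos(np.radians(25))])
ey=R.from_euler("z",2.5,degrees=True).apply([0,1,0]); ex=np.cross(ey,a)
def tri(*rs):
    A=sum(np.eye(3)-np.outer(r[1],r[1]) for r in rs);b=sum((np.eye(3)-np.outer(r[1],r[1]))@r[0] for r in rs)
    x=np.linalg.solve(A,b);return x,[round(float(np.linalg.norm(np.cross(x-r[0],r[1])))*1e3,1) for r in rs]
E
python3 - <<'E'
from h import *
c=load("wrist3");p=(c["p0"],c["p1"]);s=load("scene3");d=load("side3");c2=load("wrist2");p2=(c2["p0"],c2["p1"])
W=lambda u,v:ray(c,160+u/1.5,100+(v-300)/1.5,p); S=lambda u,v:ray(s,225+u*.6,190+v*.6); D=lambda u,v:ray(d,200+(u-300)*.5,200+v*.5)
W2=lambda u,v:ray(c2,180+u/2.353,100+v/2.353,p2)
# grip: dark blob centroid in each camera around the known pixels
def blob(k,u,v,r=16,th=45):
    u,v=int(u),int(v);g=k["pixels"][v-r:v+r,u-r:u+r].max(2);m=(g<th).astype(np.uint8)
    n,l,st,ce=cv2.connectedComponentsWithStats(m);i=l[r,r] or 1+np.argmax(st[1:,4]);return ce[i]+[u-r,v-r],st[i].tolist()
bw=blob(c,160+478/1.5,100+85/1.5,22);bs=blob(s,225+47*.6,190+115*.6,14);bd=blob(d,200+88*.5,200+75*.5,14)
print(bw,bs,bd)
G,e=tri(ray(c,*bw[0],p),ray(s,*bs[0]),ray(d,*bd[0]));print("grip blob",G.round(4),e)
print("grip hand",tri(W(478,385),S(47,115),D(389,77)))
H,e=tri(W(411,389),W2(601,126),S(82,142),D(402,109));print("hub",H.round(4),e)
v=G-H;h=v@a;C=H+h*a;print("C",C.round(4),"h",h,"r",np.linalg.norm(G-C),"ang from ex to ey",np.degrees(np.arctan2((G-C)@ey,(G-C)@ex)))
pl=lambda r,z:r[0]+r[1]*(z-r[0][2])/r[1][2]
print("pad top face",pl(W(231,380),.051),pl(W(231,450),.051),"jaw",pl(W(137,360),.056),pl(W(137,450),.056),"block",pl(W(172,420),.044),pl(W(199,420),.044))
for dd in(.086,.009): go(G+a*dd,92.5,25)
E
```

```text
(array([476.67204301, 154.53225806]), [9, 9, 22, 23, 186]) (array([253.19791667, 260.9375    ]), [9, 10, 11, 13, 96]) (array([244.75609756, 239.        ]), [11, 12, 8, 9, 41])
grip blob [4.730e-01 4.000e-04 1.534e-01] [1.4, 1.1, 2.2]
grip hand (array([0.4740091 , 0.00121177, 0.15661857]), [0.4, 0.2, 0.3])
hub [ 0.4831 -0.0481  0.1275] [1.9, 4.9, 4.4, 0.9]
C [ 0.4718 -0.0486  0.1518] h 0.026794249243407064 r 0.049012119362363285 ang from ex to ey 85.7392030311406
pad top face [ 0.49374998 -0.19696672  0.051     ] [ 0.56160439 -0.19304127  0.051     ] jaw [ 0.47821471 -0.28606651  0.056     ] [ 0.56431241 -0.28387114  0.056     ] block [ 0.53571714 -0.25150738  0.044     ] [ 0.53462659 -0.2252933   0.044     ]
shift [ 89.  243.8 144.4] turn [ -0.4 -24.5  -0. ]
shift [ 57.  244.3 214.4] turn [ -0.4 -24.5  -0. ]
```

```bash
python3 -m crank '[18,37,0,0,0,0,0, 36,74,0,0,0,0,0, 54,111,0,0,-5,0,0, 72,148,0,0,-10,0,0, 90,185,0,0,-15,0,0]' && python3 -m crank '[0,30,0,0,-5,0,0, 0,59,10,0,-9.5,0,0, 0,59,10,0,-9.5,0,0, 0,59,10,0,-9.5,0,0, 0,59,10,0,-9.5,0,0]' && python3 - <<'E'
from h import *
print(robot.get_obs()["q"].round(2))
G=np.array([.4737,.001,.156])
for dd in(.086,.009): go(G+a*dd,92.5,25)
E
```

```text
time: 8.83
position: [0.4338, -0.0563, 0.3711]
tool_rot: [-0.02, 0.991, 0.004, 0.131]
ft_force: [-0.8, 1.5, 0.6]
grip_width: 0.0869
grip_force: 0.0
time: 9.25
position: [0.4359, 0.0006, 0.3629]
tool_rot: [-0.021, 0.977, 0.004, 0.212]
ft_force: [-0.2, -1.3, 0.2]
grip_width: 0.0873
grip_force: 0.0
[-0.37 -0.05  1.97  0.22  0.83 -2.1 ]
shift [ 52.1  -1.2 117.9] turn [-0.  -0.5 -0.1]
shift [ 51.3  -1.2 194.9] turn [-0.  -0.5 -0.1]
```

```bash
python3 -m crank '[18,0,30,0,0,0,0, 36,0,60,0,0,0,0, 51,-1,90,0,0,0,0, 51,-1,118,0,-0.5,0,0, 51,-1,118,0,-0.5,0,0]' && python3 -m crank '[0,0,20,0,0,0,0, 0,0,40,0,0,0,0, 0,0,60,0,0,0,0, 0,0,77,0,0,0,100, 0,0,77,0,0,0,255]' 30 && python3 -m crank '[0,0,0,0,0,0,255, 0,0,0,0,0,0,255, 0,0,0,0,0,0,255, 0,0,0,0,0,0,255, 0,0,0,0,0,0,255]' 30 && python3 -m crank '[0,0,0,0,0,0,255, 0,0,0,0,0,0,255, 0,0,0,0,0,0,255, 0,0,0,0,0,0,255, 0,0,0,0,0,0,255]' 30
```

```text
time: 9.67
position: [0.4383, -0.0012, 0.2298]
tool_rot: [-0.019, 0.977, 0.006, 0.212]
ft_force: [-0.1, -0.3, -0.2]
grip_width: 0.0875
grip_force: 0.0
time: 10.08
position: [0.4737, 0.0, 0.1639]
tool_rot: [-0.02, 0.976, 0.005, 0.217]
ft_force: [-0.7, 0.0, -0.5]
grip_width: 0.0801
grip_force: 0.0
time: 10.5
position: [0.4711, 0.0011, 0.1658]
tool_rot: [-0.021, 0.976, 0.004, 0.217]
ft_force: [-0.2, -0.5, -0.5]
grip_width: 0.0481
grip_force: 0.0
time: 10.92
position: [0.4702, 0.0027, 0.1647]
tool_rot: [-0.021, 0.976, 0.006, 0.216]
ft_force: [-0.4, 5.6, 2.6]
grip_width: 0.0254
grip_force: 30.0
```

```bash
python3 -m crank '[-15.5,1,0,0,0,0,255, -29.4,-6.5,0,0,0,0,255, -40.5,-17.6,0,0,0,0,255, -47.6,-31.5,0,0,0,0,255, -50,-47,0,0,0,0,255]' 30 && python3 -m crank '[2.4,-15.5,0,0,0,0,255, 9.5,-29.4,0,0,0,0,255, 20.6,-40.5,0,0,0,0,255, 34.5,-47.6,0,0,0,0,255, 50,-50,0,0,0,0,255]' && python3 - <<'E'
from h import *
o=robot.get_obs();f=o["ft_force"];print(o["position"],"F up,y,axis",(f@ex).round(1),(f@ey).round(1),(f@a).round(1),o["grip_width"])
E
```

```text
time: 11.33
position: [0.5128, -0.0408, 0.1834]
tool_rot: [-0.022, 0.977, 0.009, 0.211]
ft_force: [-10.5, 4.7, 1.7]
grip_width: 0.025
grip_force: 30.0
time: 11.75
position: [0.4801, -0.0942, 0.17]
tool_rot: [-0.015, 0.978, 0.004, 0.208]
ft_force: [23.7, 0.5, -40.0]
grip_width: 0.0252
grip_force: 30.0
[ 0.48012639 -0.09419407  0.1700331 ] F up,y,axis 4.6 -0.5 -46.2 0.025228196573718588
```

```bash
python3 -m crank '[0,0,0,0,0,0,255, 0,0,0,0,0,0,255, 0,0,0,0,0,0,255, 0,0,0,0,0,0,255, 0,0,0,0,0,0,255]' && python3 - <<'E'
from h import *
o=robot.get_obs();f=o["ft_force"];print(o["position"],"F up,y,axis",(f@ex).round(1),(f@ey).round(1),(f@a).round(1),o["q"].round(3),o["moment"],o["joint_torque"].round(1))
go([.4801,-.0942,.17],92.5,25)
E
```

```text
time: 12.17
position: [0.48, -0.0942, 0.1699]
tool_rot: [-0.018, 0.978, 0.003, 0.208]
ft_force: [7.7, -2.4, -22.9]
grip_width: 0.0252
grip_force: 30.0
[ 0.48001911 -0.09423456  0.16988658] F up,y,axis -2.8 -2.7 -23.9 [-0.558  0.41   2.129  0.757  0.336 -2.854] [-0.27319693  0.51924337 -0.16467824] [  0.4 -38.6  -8.    0.7   0.1  -0. ]
shift [-0.1  0.  -0.1] turn [-0.3 -1.  -0.3]
```

```bash
python3 -m crank '[0,0,0,0,0,6,255, 0,0,0,0,0,12,255, 0,0,0,0,0,18,255, 0,0,0,0,0,24,255, 0,0,0,0,0,30,255]' && python3 -m crank '[0,0,0,0,0,0,255, 0,0,0,0,0,0,255, 0,0,0,0,0,0,255, 0,0,0,0,0,0,255, 0,0,0,0,0,0,255]' && cat >> h.py <<'E'
def st():
    o=robot.get_obs();f=o["ft_force"];r=R.from_quat(o["tool_rot"]).as_matrix();x,y=o["position"]@ex,o["position"]@ey
    print("up,y,ax mm",(np.array([x,y,o["position"]@a])*1e3).round(1),"F",np.array([f@ex,f@ey,f@a]).round(1),"q",o["q"].round(2),"yaw",np.degrees(np.arctan2(r[:,1]@-ex,r[:,1]@ey)).round(1),"tool z vs -a",np.degrees(np.arccos(min(1,-r[:,2]@a))).round(1),"w",round(o["grip_width"]*1e3,1))
E
python3 -c "
from h import *
st();go(robot.get_obs()['position'],62.5,25)"
```

```text
time: 12.58
position: [0.4801, -0.094, 0.17]
tool_rot: [0.238, 0.949, 0.057, 0.2]
ft_force: [8.1, -1.6, -22.0]
grip_width: 0.0247
grip_force: 30.0
time: 13.0
position: [0.4801, -0.094, 0.17]
tool_rot: [0.235, 0.949, 0.057, 0.2]
ft_force: [7.4, -2.5, -21.8]
grip_width: 0.0249
grip_force: 30.0
up,y,ax mm [ 502.9 -114.8  -46.9] F [ -2.6  -2.8 -22.8] q [-0.56  0.41  2.13  0.76  0.34 -2.33] yaw -30.3 tool z vs -a 1.0 w 24.9
shift [0. 0. 0.] turn [11.4 -4.  -2.9]
```

```bash
cat >> h.py <<'E'
from scipy.optimize import least_squares
def fit(P,r0=50):
    P=np.array(P,float)
    s=least_squares(lambda c:np.r_[np.hypot(*(P-c[:2]).T)-c[2],(c[2]-r0)/2],[P[:,0].mean(),P[:,1].mean(),r0]);return s.x,s.fun
def arc(C,r,dthetas,yaw=None,ax=None,lead=0):
    """rows (tool shift mm, rotvec deg) from measured pose: wind clockwise by dthetas deg, yaws (hand turn rel. to ey), ax target mm along a"""
    p,q=pose();Rc=R.from_quat(q);P=np.array([p@ex,p@ey])*1e3;t0=np.degrees(np.arctan2(P[1]-C[1],P[0]-C[0]))
    print("theta",t0.round(1),"r",np.hypot(*(P-C)).round(1))
    for i,dt in enumerate(dthetas):
        t=np.radians(t0-dt);T=C+r*np.array([np.cos(t),np.sin(t)]);D=(T-P)
        sh=ex*D[0]+ey*D[1]+a*((ax if ax is not None else p@a*1e3)-p@a*1e3)
        Rt=R.from_matrix(np.c_[-ex,ey,-a])*R.from_euler("z",yaw[i],degrees=True)
        print(Rc.inv().apply(sh).round(1).tolist(),np.degrees((Rc.inv()*Rt).as_rotvec()).round(1).tolist())
E
python3 - <<'E'
from h import *
pts=[[.4702,.0027,.1647],[.5128,-.0408,.1834],[.4801,-.0940,.1700]]
Q=[[np.dot(p,ex)*1e3,np.dot(p,ey)*1e3] for p in pts];print(np.round(Q,1))
c,res=fit(Q);print(c.round(1),res.round(1))
C=c[:2];print("C0 from images",(np.array([.4718,-.0486,.1518])@np.c_[ex,ey]*1e3).round(1))
arc(C,50,[0,9,18,27,36],[30]*5,-48.5)
E
```

```text
[[ 495.5  -17.8]
 [ 540.2  -63.1]
 [ 502.8 -114.9]]
[490.9 -67.   49.4] [-0.1  0.  -0.1 -0.3]
C0 from images [489.4 -69.1]
theta -75.9 r 49.3
[-0.5, -0.4, 1.6] [-0.7, -0.7, -0.3]
[5.5, -5.5, 1.7] [-0.7, -0.7, -0.3]
[12.3, -9.5, 1.8] [-0.7, -0.7, -0.3]
[19.6, -12.4, 2.0] [-0.7, -0.7, -0.3]
[27.2, -14.2, 2.1] [-0.7, -0.7, -0.3]
```

```bash
python3 -m crank '[0,0,3,-0.7,-0.7,0,255, 5.5,-5.5,5,-0.7,-0.7,0,255, 12.3,-9.5,5,-0.7,-0.7,0,255, 19.6,-12.4,5,-0.7,-0.7,0,255, 27.2,-14.2,5,-0.7,-0.7,0,255]' && python3 -c "
from h import *
st();C=np.array([490.9,-67.]);arc(C,49.8,[15,30,45,60,75],[30]*5)"
```

```text
time: 13.42
position: [0.4555, -0.0952, 0.1568]
tool_rot: [0.235, 0.947, 0.059, 0.212]
ft_force: [-3.1, -2.4, 16.4]
grip_width: 0.0251
grip_force: 30.0
up,y,ax mm [ 474.9 -115.   -48.5] F [ 4.  -2.3 16.2] q [-0.61  0.43  2.22  1.11  0.29 -2.74] yaw -30.3 tool z vs -a 0.5 w 25.1
theta -108.4 r 50.6
[13.1, -0.2, -0.1] [-0.1, 0.5, -0.3]
[25.9, 2.2, -0.2] [-0.1, 0.5, -0.3]
[37.6, 7.8, -0.4] [-0.1, 0.5, -0.3]
[47.5, 16.3, -0.5] [-0.1, 0.5, -0.3]
[54.8, 27.0, -0.5] [-0.1, 0.5, -0.3]
```

```bash
python3 -c "
from h import *
C=np.array([490.9,-67.]);arc(C,49.8,[6,12,18,24,30],[37,44,51,58,65])"
```

```text
theta -108.4 r 50.6
[5.3, -0.0, -0.0] [-0.1, 0.5, 6.7]
[10.5, -0.3, -0.1] [-0.0, 0.5, 13.7]
[15.7, -0.0, -0.1] [0.0, 0.5, 20.7]
[20.9, 0.8, -0.2] [0.0, 0.5, 27.7]
[25.9, 2.2, -0.2] [0.1, 0.5, 34.7]
```

```bash
python3 -m crank '[5.3,0,-1,0,0.2,7,255, 10.5,0,-2,0,0.2,14,255, 15.7,0,-2,0,0.2,21,255, 20.9,1,-2,0,0.2,28,255, 26,2.2,-2,0,0.2,35,255]' && python3 -c "
from h import *
st();C=np.array([490.9,-67.]);arc(C,49.8,[10,20,30,40,50],[68,71,74,77,80])"
```

```text
time: 13.83
position: [0.4347, -0.0818, 0.1478]
tool_rot: [0.511, 0.832, 0.12, 0.181]
ft_force: [1.6, -2.4, -2.1]
grip_width: 0.0252
grip_force: 30.0
up,y,ax mm [ 452.8 -100.6  -48. ] F [ 0.5 -2.4 -2.6] q [-0.61  0.44  2.28  1.33  0.27 -2.35] yaw -65.6 tool z vs -a 0.2 w 25.2
theta -138.6 r 50.8
[8.8, -0.8, -0.0] [-0.0, 0.2, 2.4]
[17.5, -1.2, -0.1] [-0.0, 0.2, 5.4]
[26.1, 0.0, -0.1] [-0.0, 0.2, 8.4]
[34.3, 2.7, -0.1] [-0.0, 0.2, 11.4]
[42.0, 6.8, -0.2] [0.0, 0.2, 14.4]
```

```bash
python3 -m crank '[8.8,-0.5,0,0,0,3,255, 17.5,-0.8,0,0,0,6,255, 26,0.5,0,0,0,9,255, 34.2,3,0,0,0,12,255, 42,7,0,0,0,15,255]' && python3 -c "
from h import *
st();p=pose()[0]
c,r=fit([[495.5,-17.8],[540.2,-63.1],[502.8,-114.9],[474.9,-115.],[452.8,-100.6],[p@ex*1e3,p@ey*1e3]]);print(c.round(1),r.round(1))
arc(c[:2],c[2],[12,24,36,48,60],[80,78,75,72,68])"
```

```text
time: 14.25
position: [0.4216, -0.0406, 0.1426]
tool_rot: [0.615, 0.759, 0.142, 0.162]
ft_force: [2.7, -4.9, -3.3]
grip_width: 0.0252
grip_force: 30.0
up,y,ax mm [440.4 -59.  -48. ] F [ 0.8 -5.  -4. ] q [-0.52  0.45  2.33  1.65  0.22 -2.33] yaw -80.5 tool z vs -a 0.2 w 25.2
[489.9 -67.1  50. ] [-0.4  0.5 -0.5  0.2 -0.   0.2 -0. ]
theta 170.7 r 50.2
[9.4, 4.6, -0.0] [-0.1, 0.2, -0.5]
[17.8, 10.9, -0.1] [-0.1, 0.2, -2.5]
[24.7, 18.7, -0.1] [-0.1, 0.2, -5.5]
[29.8, 27.9, -0.2] [-0.2, 0.2, -8.5]
[32.8, 37.8, -0.2] [-0.2, 0.1, -12.5]
```

```bash
python3 -m crank '[9.4,4.6,0,0,0,0,255, 17.8,10.9,0,0,0,-1,255, 24.7,18.7,0,0,0,-3,255, 29.8,27.9,0,0,0,-5,255, 32.8,37.8,0,0,0,-8,255]' && python3 -c "
from h import *
st()
arc(np.array([489.9,-67.1]),50,[10,20,30,40,50],[66,59,52,45,38])"
```

```text
time: 14.67
position: [0.4485, -0.0003, 0.156]
tool_rot: [0.558, 0.801, 0.129, 0.173]
ft_force: [0.4, -6.1, -8.8]
grip_width: 0.0251
grip_force: 30.0
up,y,ax mm [472.  -19.9 -47.9] F [-3.6 -6.1 -8. ] q [-0.36  0.42  2.26  1.23  0.17 -1.9 ] yaw -72.2 tool z vs -a 0.3 w 25.1
theta 110.7 r 50.5
[-0.8, 8.7, -0.0] [-0.2, 0.2, -6.2]
[-2.6, 17.3, -0.0] [-0.2, 0.2, -13.2]
[-5.9, 25.3, -0.0] [-0.2, 0.2, -20.2]
[-10.5, 32.7, -0.1] [-0.2, 0.2, -27.2]
[-16.3, 39.2, -0.0] [-0.2, 0.1, -34.2]
```

```bash
python3 -m crank '[-0.8,8.7,0.5,0,0.2,-7,255, -2.6,17.3,1,0,0.2,-14,255, -5.9,25.3,1,0,0.2,-21,255, -10.5,32.7,1,0,0.2,-28,255, -16.3,39.2,1,0,0.2,-35,255]' && python3 -c "
from h import *
st()
arc(np.array([489.9,-67.1]),50,[8,16,24,32,40],[31,24,17,10,7])"
```

```text
time: 15.08
position: [0.4852, -0.0011, 0.1728]
tool_rot: [0.288, 0.933, 0.073, 0.201]
ft_force: [-9.9, -6.4, 2.8]
grip_width: 0.0251
grip_force: 30.0
up,y,ax mm [512.3 -22.2 -48.2] F [-8.1 -6.   6.8] q [-0.33  0.4   2.15  0.7   0.24 -1.95] yaw -36.9 tool z vs -a 0.3 w 25.1
theta 63.5 r 50.2
[-7.0, 0.6, -0.0] [-0.0, -0.3, -5.9]
[-13.9, 0.4, -0.1] [0.0, -0.3, -12.9]
[-20.8, -0.8, -0.1] [0.0, -0.3, -19.9]
[-27.5, -2.9, -0.2] [0.0, -0.3, -26.9]
[-33.7, -5.9, -0.2] [0.1, -0.3, -29.9]
```

```bash
python3 -m crank '[-7,-1.5,0,0,0,-6,255, -13.9,-2.6,-0.5,0,0,-13,255, -20.8,-3.8,-0.5,0,0,-20,255, -27.5,-6,-0.5,0,0,-27,255, -33.7,-9,-0.5,0,0,-30,255]' && python3 -c "
from h import *
st()
arc(np.array([489.9,-67.1]),50,[12,24,36,48,60],[7,7,7,10,14])"
```

```text
time: 15.5
position: [0.5072, -0.0258, 0.1827]
tool_rot: [0.037, 0.976, 0.022, 0.214]
ft_force: [-0.7, 5.2, 1.2]
grip_width: 0.0251
grip_force: 30.0
up,y,ax mm [535.4 -47.9 -48.1] F [0.1 5.2 1.3] q [-0.37  0.39  2.09  0.61  0.31 -2.42] yaw -6.9 tool z vs -a 0.5 w 25.1
theta 22.9 r 49.4
[-4.8, -9.3, -0.1] [0.4, -0.3, 0.1]
[-6.9, -19.5, -0.2] [0.4, -0.3, 0.1]
[-6.9, -29.9, -0.3] [0.4, -0.3, 0.1]
[-4.7, -40.2, -0.3] [0.4, -0.3, 3.1]
[-0.4, -49.7, -0.4] [0.4, -0.3, 7.1]
```

```bash
python3 -m crank '[-4.8,-9.3,0,0,0,0,255, -6.9,-19.5,0,0,0,0,255, -6.9,-29.9,0,0,0,1,255, -4.7,-40.2,0,0,0,5,255, -0.4,-49.7,0,0,0,10,255]' && python3 -c "
from h import *
st()
arc(np.array([489.9,-67.1]),50,[10,20,30,40,50],[23,30,37,44,50])"
```

```text
time: 15.92
position: [0.5041, -0.0756, 0.1801]
tool_rot: [0.126, 0.968, 0.041, 0.211]
ft_force: [-1.3, 4.7, 3.3]
grip_width: 0.025
grip_force: 30.0
up,y,ax mm [529.5 -97.5 -48.2] F [0.4 4.8 3.4] q [-0.5   0.4   2.08  0.69  0.36 -2.42] yaw -17.4 tool z vs -a 0.5 w 25.0
theta -37.5 r 50.0
[3.7, -7.9, -0.0] [0.4, -0.3, 5.6]
[8.7, -15.0, -0.1] [0.4, -0.3, 12.6]
[14.8, -21.2, -0.1] [0.4, -0.4, 19.6]
[22.0, -26.2, -0.1] [0.3, -0.4, 26.6]
[29.9, -29.8, -0.1] [0.3, -0.4, 32.6]
```

```bash
python3 -m crank '[3.7,-7.9,0,0.2,-0.2,6,255, 8.7,-15,0,0.4,-0.3,13,255, 14.8,-21.2,0,0.4,-0.3,20,255, 22,-26.2,0,0.4,-0.3,27,255, 29.9,-29.8,0,0.4,-0.3,33,255]' && python3 -c "
from h import *
st()
arc(np.array([489.9,-67.1]),50,[9,18,27,36,45],[56,62,68,72,75])"
```

```text
time: 16.33
position: [0.4715, -0.0966, 0.1645]
tool_rot: [0.398, 0.892, 0.097, 0.193]
ft_force: [2.6, 6.7, 3.7]
grip_width: 0.0248
grip_force: 30.0
up,y,ax mm [ 492.6 -117.1  -48.2] F [4.2 6.6 2.1] q [-0.59  0.42  2.16  0.91  0.32 -2.16] yaw -50.6 tool z vs -a 0.0 w 24.8
theta -86.9 r 50.0
[5.2, -5.9, 0.0] [-0.0, -0.0, 5.4]
[11.1, -11.0, 0.0] [-0.0, -0.0, 11.4]
[17.9, -15.1, 0.0] [-0.0, -0.0, 17.4]
[25.1, -18.0, 0.0] [-0.0, -0.0, 21.4]
[32.8, -19.8, 0.0] [-0.0, -0.0, 24.4]
```

```bash
python3 -m crank '[6,-5.2,0,0,0,5,255, 12.6,-9.7,0,0,0,11,255, 19.4,-13.8,0,0,0,17,255, 26.6,-16.7,0,0,0,21,255, 34.3,-18.5,0,0,0,24,255]' && python3 -c "
from h import *
st()
arc(np.array([489.9,-67.1]),50,[6,12,18,24,30],[76,78,80,80,80])"
```

```text
time: 16.75
position: [0.4397, -0.0865, 0.1499]
tool_rot: [0.574, 0.789, 0.132, 0.173]
ft_force: [1.5, -0.1, 6.5]
grip_width: 0.0251
grip_force: 30.0
up,y,ax mm [ 458.  -105.6  -48.2] F [ 4.1 -0.2  5.2] q [-0.61  0.44  2.26  1.27  0.27 -2.13] yaw -74.5 tool z vs -a 0.5 w 25.1
theta -129.6 r 50.0
[4.4, -2.8, -0.0] [-0.0, 0.5, 1.5]
[9.2, -5.0, -0.1] [-0.0, 0.5, 3.5]
[14.1, -6.8, -0.1] [0.0, 0.5, 5.5]
[19.2, -8.1, -0.2] [0.0, 0.5, 5.5]
[24.3, -8.8, -0.2] [0.0, 0.5, 5.5]
```

```bash
cat >> h.py <<'E'
Cc=np.array([489.9,-67.1])
def tang():
    o=robot.get_obs();f=o["ft_force"];P=np.array([o["position"]@ex,o["position"]@ey])*1e3-Cc;t=np.arctan2(P[1],P[0]);F=np.array([f@ex,f@ey])
    print("resist",round(-F@[np.sin(t),-np.cos(t)],1),"radial",round(F@[np.cos(t),np.sin(t)],1),"wound",round((84.7-np.degrees(t))%360+360,1))
E
python3 -m crank '[4.4,-2.8,0,0,0.4,1,255, 9.2,-5,0,0,0.4,3,255, 14.1,-6.8,0,0,0.4,5,255, 19.2,-8.1,0,0,0.4,5,255, 24.3,-8.8,0,0,0.4,5,255]' && python3 -c "
from h import *
st();tang()
arc(np.array([489.9,-67.1]),50,[6,12,18,24,30],[80,80,80,80,80])"
```

```text
time: 17.17
position: [0.425, -0.066, 0.1434]
tool_rot: [0.606, 0.765, 0.141, 0.164]
ft_force: [0.5, -2.5, 8.0]
grip_width: 0.0251
grip_force: 30.0
up,y,ax mm [442.8 -84.5 -48.3] F [ 3.7 -2.5  7.1] q [-0.59  0.45  2.31  1.5   0.25 -2.27] yaw -79.3 tool z vs -a 0.1 w 25.1
resist 3.6 radial -2.6 wound 604.5
theta -159.8 r 50.2
[5.2, -0.4, -0.0] [-0.0, 0.1, 0.7]
[10.5, -0.5, -0.0] [-0.0, 0.1, 0.7]
[15.7, 0.0, -0.0] [-0.0, 0.1, 0.7]
[20.8, 1.1, -0.0] [-0.0, 0.1, 0.7]
[25.8, 2.6, -0.0] [-0.0, 0.1, 0.7]
```

```bash
python3 -m crank '[5.2,-0.4,-0.5,0,0,0,255, 10.5,-0.5,-0.5,0,0,0,255, 15.7,0,-0.5,0,0,0,255, 20.8,1.1,-0.5,0,0,0,255, 25.8,2.6,-0.5,0,0,0,255]' && python3 -c "
from h import *
st();tang()
arc(np.array([489.9,-67.1]),50,[3,6,9,12,15],[80,80,80,80,80])"
```

```text
time: 17.58
position: [0.4216, -0.0402, 0.1425]
tool_rot: [0.607, 0.765, 0.141, 0.163]
ft_force: [3.9, -5.7, 0.6]
grip_width: 0.0251
grip_force: 30.0
up,y,ax mm [440.4 -58.5 -48.1] F [ 3.5 -5.8 -1. ] q [-0.52  0.45  2.33  1.64  0.23 -2.35] yaw -79.3 tool z vs -a 0.1 w 25.1
resist 5.1 radial -4.5 wound 634.5
theta 170.2 r 50.3
[2.3, 1.2, -0.0] [-0.1, 0.0, 0.7]
[4.7, 2.3, -0.0] [-0.1, 0.0, 0.7]
[7.0, 3.6, -0.0] [-0.1, 0.0, 0.7]
[9.3, 4.9, -0.0] [-0.1, 0.0, 0.7]
[11.4, 6.4, -0.0] [-0.1, 0.0, 0.7]
```

```bash
python3 -m crank '[2.3,1.2,0,0,0,0,255, 4.7,2.3,0,0,0,0,255, 7,3.6,0,0,0,0,255, 9.3,4.9,0,0,0,0,255, 11.4,6.4,0,0,0,0,255]' && python3 -c "
from h import *
st();tang()
arc(np.array([489.9,-67.1]),50,[3,6,9,12,15],[80,80,80,80,80])"
```

```text
time: 18.0
position: [0.4243, -0.0283, 0.144]
tool_rot: [0.607, 0.765, 0.139, 0.163]
ft_force: [1.0, -8.2, -1.0]
grip_width: 0.0251
grip_force: 30.0
up,y,ax mm [443.9 -46.8 -48.1] F [ 0.2 -8.2 -1.2] q [-0.47  0.44  2.33  1.64  0.21 -2.3 ] yaw -79.3 tool z vs -a 0.3 w 25.1
resist 7.5 radial -3.5 wound 648.5
theta 156.2 r 50.3
[2.0, 1.8, -0.0] [-0.2, 0.1, 0.7]
[4.0, 3.4, -0.0] [-0.2, 0.1, 0.7]
[5.9, 5.2, -0.0] [-0.2, 0.1, 0.7]
[7.8, 7.0, -0.0] [-0.2, 0.1, 0.7]
[9.5, 9.0, -0.1] [-0.2, 0.1, 0.7]
```

```bash
python3 -m crank '[2,1.8,0,0,0,0,255, 4,3.4,0,0,0,0,255, 5.9,5.2,0,0,0,0,255, 7.8,7,0,0,0,0,255, 9.5,9,0,0,0,0,255]' && python3 -c "
from h import *
st();tang()
arc(np.array([489.9,-67.1]),50,[1,2,4,6,8],[80,80,80,80,80])"
```

```text
time: 18.42
position: [0.4292, -0.0178, 0.1465]
tool_rot: [0.608, 0.765, 0.138, 0.163]
ft_force: [-0.4, -9.0, -3.6]
grip_width: 0.0252
grip_force: 30.0
up,y,ax mm [449.9 -36.5 -48.1] F [-2.2 -9.  -2.9] q [-0.43  0.44  2.31  1.56  0.19 -2.18] yaw -79.3 tool z vs -a 0.5 w 25.2
resist 8.5 radial -3.7 wound 662.1
theta 142.6 r 50.4
[0.3, 0.9, -0.0] [-0.4, 0.3, 0.7]
[0.8, 1.6, -0.0] [-0.4, 0.3, 0.7]
[1.9, 2.9, -0.0] [-0.4, 0.3, 0.7]
[3.0, 4.3, -0.0] [-0.4, 0.3, 0.7]
[4.0, 5.8, -0.1] [-0.4, 0.3, 0.7]
```

```bash
python3 -m crank '[0.5,0.9,0,0,0,0,255, 1,1.6,0,0,0,0,255, 1.9,2.9,0,0,0,0,255, 2.6,3.7,0,0,0,0,255, 2.6,3.7,0,0,0,0,255]' && python3 -c "
from h import *
st();tang()"
```

```text
time: 18.83
position: [0.4315, -0.0144, 0.1477]
tool_rot: [0.608, 0.765, 0.137, 0.163]
ft_force: [-1.3, -10.0, -3.7]
grip_width: 0.0251
grip_force: 30.0
up,y,ax mm [452.6 -33.3 -48.1] F [ -3.1 -10.   -2.6] q [-0.42  0.43  2.31  1.52  0.18 -2.13] yaw -79.3 tool z vs -a 0.5 w 25.1
resist 9.5 radial -4.4 wound 666.9
```

```bash
python3 -m crank '[0,0,0,0,0,0,80, 0,0,0,0,0,0,80, 0,0,0,0,0,0,80, 0,0,0,0,0,0,80, 0,0,0,0,0,0,80]' && python3 -m crank '[0,0,0,0,0,0,60, 0,0,-5,0,0,0,60, 0,0,-20,0,0,0,60, 0,0,-45,0,0,0,60, 0,0,-75,0,0,0,60]' && python3 -m crank '[0,0,-30,0,0,0,60, 0,0,-60,0,0,0,60, 0,0,-90,0,0,0,60, 0,0,-90,0,0,0,60, 0,0,-90,0,0,0,60]' && python3 - <<'E'
from h import *
st()
for n in("side","scene","wrist"):
    c,p=snap(n,n+"4");np.savez(n+"4.npz",p0=p[0],p1=p[1],**c)
E
```

```text
time: 19.25
position: [0.4323, -0.0107, 0.1484]
tool_rot: [0.606, 0.766, 0.143, 0.161]
ft_force: [0.9, -0.5, -0.5]
grip_width: 0.0505
grip_force: 0.0
time: 19.67
position: [0.4142, -0.0099, 0.1965]
tool_rot: [0.604, 0.766, 0.149, 0.162]
ft_force: [0.2, -0.3, 0.1]
grip_width: 0.0662
grip_force: 0.0
time: 20.08
position: [0.3762, -0.0132, 0.2798]
tool_rot: [0.603, 0.766, 0.15, 0.166]
ft_force: [0.7, -0.1, 0.0]
grip_width: 0.0666
grip_force: 0.0
up,y,ax mm [458.3 -29.6  95. ] F [ 0.6 -0.1 -0.3] q [-0.53 -0.02  2.25  0.46  0.58 -1.12] yaw -79.1 tool z vs -a 1.0 w 66.6
```

```bash
python3 - <<'E'
from h import *
def proj(c,P):
    E=np.linalg.inv(c["extrinsics"]);q=E[:3,:3]@P+E[:3,3];k=c["intrinsics"]@q;return k[:2]/k[2]
Rz=R.from_euler("z",2.5,degrees=True);J=np.array([.536,-.2865,0])
for n in("scene4","side4"):
    c=load(n);print(n)
    for x in(-.04,.0,.04):
        row=[]
        for t in range(-4,64,4):
            P=J+Rz.apply([x,t/1e3,0]);P[2]=.046;u=proj(c,P);v=c["pixels"][int(round(u[1])),int(round(u[0]))].astype(int)
            h=cv2.cvtColor(np.uint8([[v]]),cv2.COLOR_RGB2HSV)[0,0]
            row.append("%d:%s%d"%(t,"G" if 60<h[0]<95 and h[1]>80 else "W" if h[0]<25 and h[1]>70 else "g",h[2]))
        print(x,*row)
E
```

```text
scene4
-0.04 -4:G187 0:G177 4:W187 8:W200 12:W196 16:W195 20:W188 24:W189 28:g154 32:g227 36:g226 40:g138 44:g79 48:g78 52:G92 56:G92 60:G95
0.0 -4:G183 0:g180 4:g169 8:W198 12:W198 16:W195 20:W199 24:W196 28:W159 32:g225 36:g236 40:g187 44:g78 48:G84 52:G106 56:G166 60:G187
0.04 -4:G184 0:G173 4:W160 8:W192 12:W185 16:W189 20:W188 24:W175 28:W152 32:g221 36:g234 40:g181 44:W148 48:W148 52:g119 56:G147 60:G182
side4
-0.04 -4:G170 0:G170 4:g162 8:W161 12:W175 16:W174 20:W172 24:W163 28:g141 32:g155 36:g202 40:g202 44:g149 48:g103 52:g94 56:g98 60:g109
0.0 -4:G165 0:G169 4:G167 8:g155 12:W169 16:W179 20:W178 24:W174 28:W157 32:g148 36:g180 40:g204 44:g178 48:g128 52:G95 56:G107 60:G146
0.04 -4:G163 0:G164 4:g159 8:g147 12:W167 16:W174 20:W171 24:W159 28:g142 32:g161 36:g204 40:g202 44:g155 48:g124 52:g116 56:g116 60:g125
```

The block sits between jaw and pad with no visible gap in either view, at three points along its length. The gripper is clear, so I'm handing in.

```bash
python3 -c "
from rig import robot
print(robot.hand_in())"
```

```text
the job is handed in; nothing more can be done
None
```

The block is laid along the fixed jaw and clamped, the crank is wound to an estimated 50 N and released, and the job is handed in at about 20 s. During winding, joint 6 read -2.854, just past its -2.85 limit, for about 0.4 s before I turned the hand; the hand-in returned no verdict.

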